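# Fit the heat sinks to a repaired board

### The job

Get the repaired blue board ready for its test run: fit each of the four angular heat sinks from the pink foam pad on the package whose size and outline match its base, centred and square with it, lying flat. Set each one down gently without letting it drop: the bare packages crack. The round gold heat sink and the choke coil belong to another job: leave them where they are.

Things in the scene. Friction and masses are not known exactly. Their poses are not given: they have to be found in the camera images.
- black_sink: Black square finned heat sink, 42 x 42 mm, 24 mm high, about 52 g. Loose; origin at the centre of its underside, z up. x runs along the fins, sides flat. Like the others it starts upright, turned up to about 40 degrees, on a firm flat pink pad (220 x 220 mm, top 12 mm above the bench); centres are 85 mm or more apart.
- blue_sink: Blue square pin-fin heat sink, 28 x 28 mm, 20 mm high, about 20 g. Loose; origin at the centre of its underside, z up. x and y run along its sides. On the pink pad at the start.
- silver_sink: Bright silver long narrow finned heat sink, 70 mm (x) by 20 mm (y), 20 mm high, about 38 g. Loose; origin at the centre of its underside, z up. On the pink pad at the start.
- copper_sink: Copper-coloured small oblong finned heat sink, 34 mm (x) by 22 mm (y), 18 mm high, about 60 g. Loose; origin at the centre of its underside, z up. On the pink pad at the start.
- processor: Largest square package on the blue board, 40 x 40 mm: green carrier, silver metal lid (33 x 33 mm). Fixed, flat on top, 3 mm high; origin at the centre of its underside, z up, x and y along the board's edges. Which package has which of the board's four places differs from start to start; the places are 85 mm apart along its y and 78 mm along its x.
- chipset: Small square package on the blue board, 26 x 26 mm: green carrier with a wide rim, black body (19 x 19 mm) in the middle. Fixed, flat on top, 3 mm high; origin at the centre of its underside, z up, x and y along the board's edges. The board is fixed, 190 x 200 mm, its top 14 mm above the bench.
- regulators: Straight row of four black power transistors on the blue board, one package 64 mm (x) by 18 mm (y). Fixed, flat on top, 3 mm high; origin at the centre of its underside, z up, x and y along the board's edges. Other parts near the packages are at most 3 mm high, but metal ports up to 14 mm high stand along the board's far edge, 43 mm or more from any package's centre.
- memory: Pair of grey memory chips side by side on the blue board, one package 30 mm (x) by 19 mm (y). Fixed, flat on top, 3 mm high; origin at the centre of its underside, z up, x and y along the board's edges. x runs through both chips.
- round_sink: Gold round heat sink with radial fins, 40 mm across, 20 mm high, loose on the pink pad among the others; it belongs to another job and stays where it is. Origin at the centre of its underside.
- choke: Ring-shaped choke coil, copper wire on a green core, 30 mm across, 13 mm high, loose on the pink pad near the middle of one edge; it stays where it is. Origin at the centre of its underside.
Mind the look-alikes: they are no part of the job. Of the things that look like the silver_sink, the middle-sized one is meant.

How it is judged:
By the outcome, as a careful person would: the job done as asked, in the order asked, and still so for the second after the job is handed in, with the robot touching nothing.
It also fails if it takes over 96 s, if anything falls off the work surface, if the arm or the gripper's body presses on something with over 40 N, if the wrist force passes 120 N, or if a joint passes its speed limit or range.

### The arm

A 7-joint arm with a two-finger parallel gripper is mounted at the origin on the work surface. World frame = base frame: x ahead of the robot, y to its left, z up, the work surface at z = 0. Lengths are in m, angles in rad, forces in N, time in s.
With the tool pointing down it reaches from about 0.4 to 0.85 m from the base axis. Payload 4.5 kg.
Tool frame: the origin (TCP) lies midway between the tips of the shut fingers; the grasp point (between the pads) lies 19 mm behind it; z points along the fingers, y is the line along which they close (so a half turn about z gives the same grasp; the last joint's range is limited). The gripper opens to 88 mm and grips with 3 to 60 N. Pads are 18 mm wide; open, the fingers measure 123 mm over their backs; the gripper's body (75 mm by 187 mm) begins 45 mm behind the grasp point.
Start: joints at [1.34, 0.689, -0.195, 1.565, 0.157, 0.902, -0.215], TCP at [0.164, -0.603, 0.239] pointing down, gripper open.
Joint ranges: [-3.01, 3.01], [-0.46, 2.08], [-1.47, 1.51], [0.13, 2.56], [-1, 4.14], [0.04, 2.09], [-2.66, 2.66]. Speed limits (rad/s): [2.57, 2.57, 3.14, 3.14, 3.14, 3.14, 3.14].

### API

Orientations are given as a unit quaternion [x, y, z, w].
In Python, from plant import * gives the robot as it stands.
- The arm moves only by the tool send_rows, never from a script. Its argument "targets" is a list of rows, each a list of 2 entries, a list of its own where there are three numbers: the shift along the tool's x, y, z in units of 0.3 m (1.0 is 0.3 m), then the turn, a rotation vector about the tool's x, y, z in units of pi rad (1.0 is pi rad). A call has 1 to 12 rows; each row is the pose to reach, as a shift and turn from the pose commanded when the call began, along the tool's axes at that moment, turning the shorter way round; what a row does not reach only later rows make up. A row lasts 1/8 s, in which the tool goes at most 62.5 mm and 10.7 degrees, less where a joint would pass 70% of its speed; a pose out of reach is approached as far as the arm can. A call with a number of a shift or a turn outside -1 to 1 is refused whole. A call with a gripper value outside its range is refused whole. "fingers" is the opening, from 0 (shut) to 1 (fully open), set as the call begins (left out, the last holds). The fingers move at their own pace and stop on an object; "newtons" is the grip in N (left out, the last holds). Time passes only in rows, so rows that repeat a pose let the fingers close. It gives the time, the measured TCP pose, the force, the opening and the grip force at its end, in the units of the state.
- get_state(): the state, without advancing time (a new reading comes with each control period).
- snapshot(name): name is "scene" or "top" or "wrist"; returns a dict with "img" (384x512x3 uint8, blue, green, red), "fx", "fy", "cx", "cy" (pixels), "cam_to_world" (4x4, takes a point from camera to world coordinates); the wrist camera has in their place "T_tool_cam" (4x4, takes a point from camera to tool coordinates, whose origin is the TCP and whose axes are the flange's). Camera axes: x right, y down, z forward; pixel columns grow to the right and rows downward; lengths in m; the calibration is good to about 2 mm. A picture is of the moment at which its call begins: read the wrist's pose just before it. There is no depth.
- finish_job(): hands the job in; it is judged then, once.
The state is a dict: "clock": time; "q": joint angles; "qd": joint speeds; "joint_torque": joint torques, N m; "tool_pos": TCP position; "eef_rot": TCP orientation; "contact_force": force on the tool from outside, world axes, zero at the start; "moment": the same for the moment, N m; "opening": opening from 0.0 (shut) to 1.0 (fully open); "finger_force": force on a finger pad.
Only numpy, scipy, OpenCV 4.12 (cv2) and the standard library are available. Lean on these libraries where they do the work, as an engineer would, in place of code of your own. Each camera call takes 0.05 s, during which the arm holds its last target. There are 200 camera calls.

## Working session

There is one attempt and no reset: what is moved stays moved. The work goes in short steps, Python scripts to look and compute and a tool call to move; the robot and the scene stay as the last step left them, time stands still between calls to the robot, and variables do not carry over. Pictures are saved under pics/ and viewed, at most 14 in all, crops included, and the job is handed in when it is done.

Besides the shell and the picture viewer there is one more tool, called after "Emit:" in YAML: its name, and indented under it one key for each argument. send_rows: Moves the arm, as the interface text tells. Its arguments: {"type":"object","properties":{"targets":{"type":"array"},"fingers":{"type":"number"},"newtons":{"type":"number"}},"required":["targets"]}

```bash
ls; mkdir -p pics
python3 - <<'E'
from plant import *
import cv2,pickle
s=get_state();print({k:s[k] for k in('clock','tool_pos','eef_rot','opening')})
d={}
for n in('scene','top','wrist'):
    d[n]=snapshot(n)
    cv2.imwrite(f'pics/{n}0.png',d[n]['img'])
    print(n,d[n]['fx'],d[n]['cx'],d[n].get('cam_to_world',d[n].get('T_tool_cam')))
pickle.dump(d,open('d0.pkl','wb'))
cv2.imwrite('pics/top0b.png',cv2.resize(d['top']['img'],(800,600),interpolation=cv2.INTER_CUBIC))
E
```

```text
pics
{'clock': 0.0, 'tool_pos': array([ 0.16334498, -0.60262254,  0.23791263]), 'eef_rot': array([ 9.91241416e-01,  1.32059159e-01, -1.88272008e-04, -8.93749859e-04]), 'opening': 0.9992434164510365}
scene 442.07810858971004 241.94041613732068 [[-0.43903392  0.69779221 -0.56598166  1.16520102]
 [ 0.89844371  0.33609997 -0.28255213  0.38159145]
 [-0.00693626 -0.63255264 -0.77448631  0.84902693]
 [ 0.          0.          0.          1.        ]]
top 475.31878982102813 255.18139253707378 [[ 1.25423371e-02 -9.93588689e-01  1.12357497e-01  4.48892623e-01]
 [-9.99919819e-01 -1.26589893e-02 -3.24831119e-04  6.92003766e-02]
 [ 1.74508088e-03 -1.12344414e-01 -9.93667795e-01  1.09463363e+00]
 [ 0.00000000e+00  0.00000000e+00  0.00000000e+00  1.00000000e+00]]
wrist 343.354921561167 253.88837463274487 [[-1.77721137e-04 -9.46199006e-01 -3.23585244e-01  8.46716037e-02]
 [ 9.99999880e-01 -2.05667422e-05 -4.89085604e-04  2.40988530e-05]
 [ 4.56117218e-04 -3.23585292e-01  9.46198896e-01 -1.45423736e-01]
 [ 0.00000000e+00  0.00000000e+00  0.00000000e+00  1.00000000e+00]]
```

View pics/top0b.png

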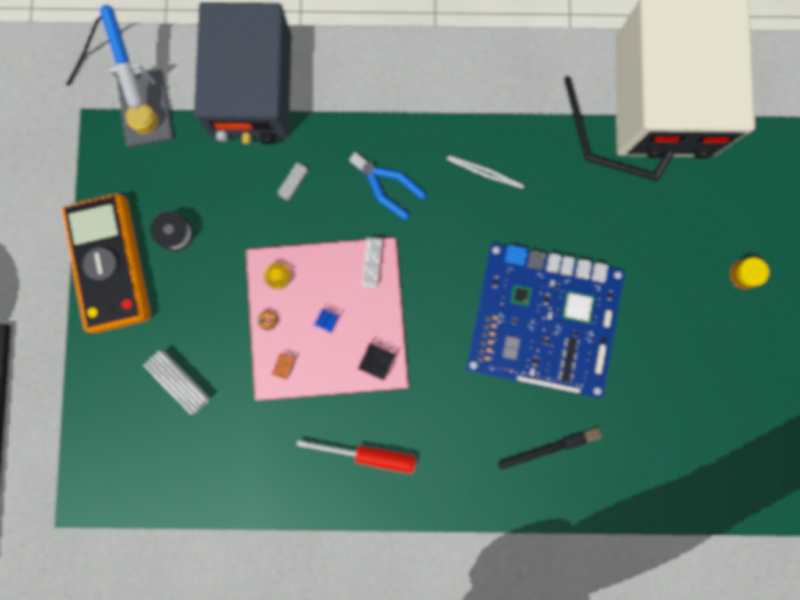

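View pics/scene0.png

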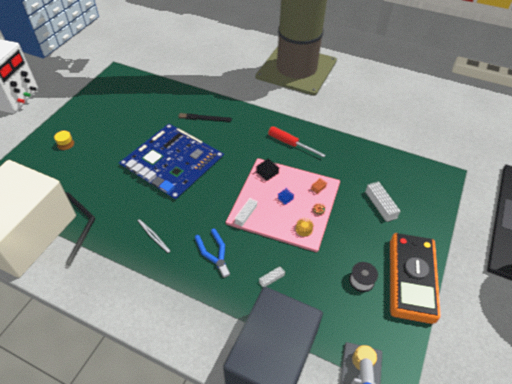

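The top view (800x600 scale) shows the pad at (327,320) and the board at (546,320). On the pad:
- silver (372,262)
- blue (327,320)
- black (378,359)
- copper (284,365)
- gold round (278,275)
- choke (268,319)

Silver look-alikes are a small bar at (292,181), the one on the pad at (372,262) and a big one at (177,382). The middle-sized one is the one on the pad. On the board are the chipset (521,295), processor (578,307), memory (511,348) and regulators (569,358).

```bash
cat > h.py <<'E'
from plant import *
import numpy as np, cv2, pickle
from scipy.spatial.transform import Rotation as R
def ray(cam,T,uv,z):
    uv=np.atleast_2d(np.float64(uv))
    d=np.c_[(uv[:,0]-cam['cx'])/cam['fx'],(uv[:,1]-cam['cy'])/cam['fy'],np.ones(len(uv))]@T[:3,:3].T
    o=T[:3,3]; return o+d*((z-o[2])/d[:,2])[:,None]
def proj(cam,T,P):
    p=(np.atleast_2d(P)-T[:3,3])@T[:3,:3]
    return np.c_[cam['cx']+cam['fx']*p[:,0]/p[:,2],cam['cy']+cam['fy']*p[:,1]/p[:,2]]
def toolT(s):
    T=np.eye(4);T[:3,:3]=R.from_quat(s['eef_rot']).as_matrix();T[:3,3]=s['tool_pos'];return T
def wrist(name):
    s=get_state();c=snapshot('wrist');c['T']=toolT(s)@c['T_tool_cam'];cv2.imwrite(f'pics/{name}.png',c['img']);pickle.dump(c,open(name+'.pkl','wb'));return c
def down(yaw): # tool x at yaw in world, z down
    return R.from_euler('z',yaw)*R.from_quat([1,0,0,0])
def go(p,yaw_deg):
    s=get_state();r=R.from_quat(s['eef_rot'])
    sh=r.inv().apply(np.array(p)-s['tool_pos'])/0.3
    tv=(r.inv()*down(np.deg2rad(yaw_deg))).as_rotvec()/np.pi
    x=r.apply([1,0,0]);print('t',round(s['clock'],2),'pos',s['tool_pos'].round(4),'yaw',np.rad2deg(np.arctan2(x[1],x[0])).round(2),'q7',s['q'][6].round(2),'\n -> shift',sh.round(4),'turn',tv.round(4))
E
python3 - <<'E'
from h import *
d=pickle.load(open('d0.pkl','rb'));c=d['top'];T=np.array(c['cam_to_world'])
f=1.5625
names=dict(pad=(327,320),board=(546,320),sil=(372,262),blue=(327,320),black=(378,359),cop=(284,365),round=(278,275),choke=(268,319),chip=(521,295),proc=(578,307),mem=(511,348),reg=(569,358),silsmall=(292,181),silbig=(177,382))
for n,p in names.items(): print(n,ray(c,T,np.array(p)/f,0.02)[0].round(3))
print(get_state()['q'])
go([0.50,-0.14,0.2],0)
E
```

```text
pad [0.521 0.172 0.02 ]
board [ 0.525 -0.145  0.02 ]
sil [0.606 0.108 0.02 ]
blue [0.521 0.172 0.02 ]
black [0.465 0.097 0.02 ]
cop [0.455 0.232 0.02 ]
round [0.585 0.245 0.02 ]
choke [0.521 0.258 0.02 ]
chip [ 0.561 -0.109  0.02 ]
proc [ 0.544 -0.192  0.02 ]
mem [ 0.484 -0.094  0.02 ]
reg [ 0.47  -0.178  0.02 ]
silsmall [0.726 0.229 0.02 ]
silbig [0.429 0.385 0.02 ]
[ 1.33978742  0.68980331 -0.19453473  1.5660832   0.15731495  0.90247146
 -0.21511506]
t 0.15 pos [ 0.1634 -0.6028  0.2381] yaw 15.18 q7 -0.22 
 -> shift [ 1.4866 -1.1949  0.1285] turn [-0.0004  0.0001  0.0843]
```

Emit:
send_rows:
  targets:
    - [[0.74,-0.6,0.06],[0,0,0.04]]
    - [[0.74,-0.6,0.06],[0,0,0.04]]
    - [[0.74,-0.6,0.06],[0,0,0.04]]
    - [[0.74,-0.6,0.06],[0,0,0.04]]
    - [[0.74,-0.6,0.06],[0,0,0.04]]
  fingers: 0.6

```text
clock: 0.78
tool_pos: [0.3326, -0.3681, 0.2206]
eef_rot: [0.997, 0.072, 0.0, -0.001]
contact_force: [0.3, 0.2, 0.3]
opening: 0.604
finger_force: 0.0
```

Run:
```python
from h import *
go([0.54,-0.14,0.2],0);print(get_state()['q'].round(2))
```

```text
t 0.78 pos [ 0.3326 -0.3681  0.2206] yaw 8.21 q7 -0.8 
 -> shift [ 0.7926 -0.6539  0.0699] turn [-0.0005 -0.0002  0.0456]
[ 0.83  0.55 -0.13  1.97  0.11  0.63 -0.8 ]
```

Emit:
send_rows:
  targets:
    - [[0.8,-0.65,0.07],[0,0,0.0456]]
    - [[0.8,-0.65,0.07],[0,0,0.0456]]
    - [[0.8,-0.65,0.07],[0,0,0.0456]]
    - [[0.8,-0.65,0.07],[0,0,0.0456]]
    - [[0.8,-0.65,0.07],[0,0,0.0456]]
    - [[0.8,-0.65,0.07],[0,0,0.0456]]
    - [[0.8,-0.65,0.07],[0,0,0.0456]]

```text
clock: 1.65
tool_pos: [0.5406, -0.1455, 0.1994]
eef_rot: [1.0, -0.002, -0.001, 0.0]
contact_force: [0.1, -0.0, 0.4]
opening: 0.602
finger_force: 0.0
```

Run:
```python
from h import *
c=wrist('board1');go([0.55,0.165,0.2],0);print(get_state()['q'].round(2))
cv2.imwrite('pics/board1b.png',cv2.resize(c['img'],(800,600),interpolation=cv2.INTER_CUBIC))
```

```text
t 1.7 pos [ 0.5402 -0.1464  0.1995] yaw -0.34 q7 -1.42 
 -> shift [ 0.0265 -1.0383 -0.0027] turn [ 0.0003  0.0005 -0.0019]
[ 0.19  0.65 -0.02  1.81  0.02  0.68 -1.42]
```

View pics/board1b.png

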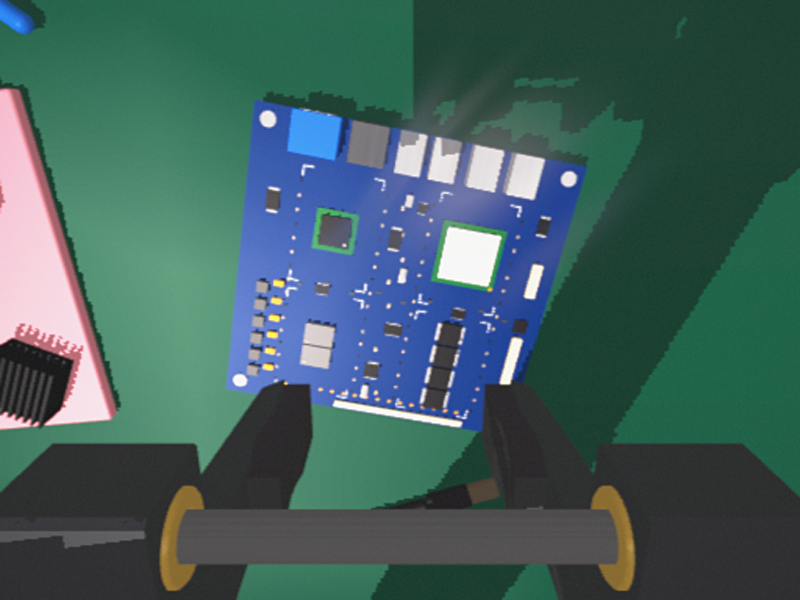

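Wrist view (800x600 scale): chipset (335,231), processor (469,256), memory pair (318,345), regulator row (442,366). The ports are at the top, and all four packages are visible. Next is the pad.

Emit:
send_rows:
  targets:
    - [[0.05,-1.0,0],[0,0,0]]
    - [[0.05,-1.0,0],[0,0,0]]
    - [[0.05,-1.0,0],[0,0,0]]
    - [[0.05,-1.0,0],[0,0,0]]
    - [[0.05,-1.0,0],[0,0,0]]
    - [[0.05,-1.0,0],[0,0,0]]
    - [[0.05,-1.0,0],[0,0,0]]

```text
clock: 2.58
tool_pos: [0.5576, 0.1521, 0.1998]
eef_rot: [1.0, -0.004, -0.0, 0.001]
contact_force: [-0.6, -0.5, -0.0]
opening: 0.597
finger_force: 0.0
```

Run:
```python
from h import *
c=wrist('pad1');go([0.55,0.165,0.2],0);print(get_state()['q'].round(2))
cv2.imwrite('pics/pad1b.png',cv2.resize(c['img'],(800,600),interpolation=cv2.INTER_CUBIC))
# board measure
c=pickle.load(open('board1.pkl','rb'));im=c['img'];T=c['T'];f=1.5625
hsv=cv2.cvtColor(im,cv2.COLOR_BGR2HSV)
H,S,V=[hsv[...,i].astype(int) for i in range(3)]
def seg(name,m,win,z):
    x,y,r=win;x/=f;y/=f;r/=f
    w=np.zeros_like(m,np.uint8);w[int(y-r):int(y+r),int(x-r):int(x+r)]=1
    k=(m.astype(np.uint8)&w)
    cs,_=cv2.findContours(k,cv2.RETR_EXTERNAL,cv2.CHAIN_APPROX_NONE)
    cs=[q for q in cs if cv2.contourArea(q)>15];P=np.vstack(cs)[:,0]
    W=ray(c,T,P,z)[:,:2]
    (cx,cy),(a,b),ang=cv2.minAreaRect((W*1000).astype(np.float32))
    print(name,round(cx,1),round(cy,1),'size',round(a,1),round(b,1),'ang',round(ang,1))
bl=(H>100)&(H<130)&(S>150)
seg('proc lid',(V>200)&(S<60),(469,256,34),.017)
seg('proc car',((H>45)&(H<90))|((V>200)&(S<60)),(469,256,44),.017)
seg('chip',((H>40)&(H<95)&(S>60))|(V<80),(335,231,30),.017)
seg('mem',(S<60)&(V>110),(318,345,31),.017)
seg('reg',(V<75),(442,366,48),.017)
seg('regall',~bl,(442,366,48),.017)
```

```text
t 2.62 pos [0.5577 0.1515 0.1998] yaw -0.48 q7 -1.89 
 -> shift [-0.0261 -0.0448 -0.0008] turn [ 0.0007  0.0001 -0.0027]
[-0.37  0.67  0.04  1.76 -0.03  0.71 -1.89]
proc lid 543.9 -190.2 size 33.8 33.1 ang 79.2
proc car 544.5 -190.0 size 39.9 39.9 ang 78.5
chip 560.8 -107.2 size 25.8 26.1 ang 78.9
mem 484.1 -92.2 size 19.8 30.7 ang 79.0
reg 465.5 -191.1 size 44.9 63.4 ang 79.1
regall 467.3 -175.6 size 65.0 66.1 ang 89.7
```

View pics/pad1b.png

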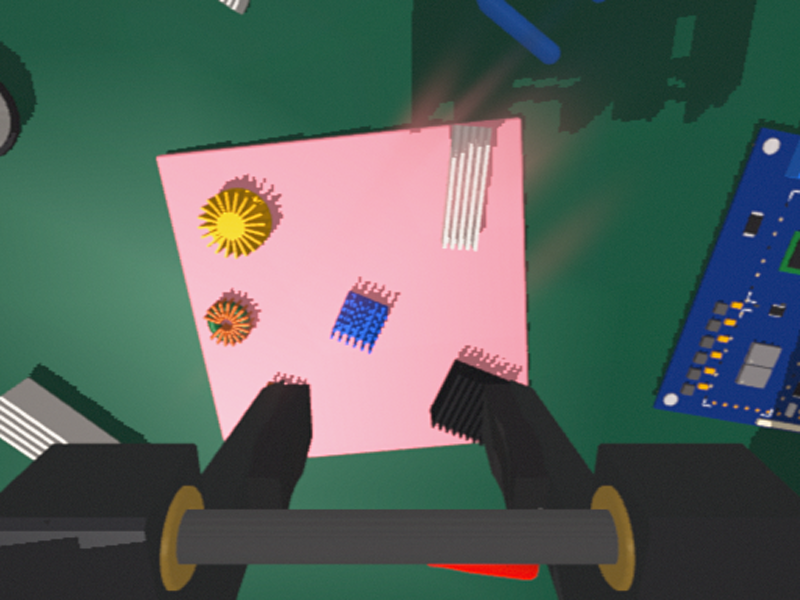

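The board measures consistently: 78.2 and 84.4 mm pitch, yaw -11°. On the pad, silver is at (468,188), blue at (361,320), gold at (236,220) and the choke at (231,322). Fingers partly hide black at (470,400) and copper near (290,390). I'll shift back to see all four, then fit boxes.

Emit:
send_rows:
  targets:
    - [[-0.24,-0.06,0],[0,0,0]]
    - [[-0.24,-0.06,0],[0,0,0]]
    - [[-0.24,-0.06,0],[0,0,0]]
    - [[-0.24,-0.06,0],[0,0,0]]

```text
clock: 3.12
tool_pos: [0.4877, 0.172, 0.2]
eef_rot: [1.0, -0.003, 0.001, 0.0]
contact_force: [0.8, -0.1, 0.4]
opening: 0.599
finger_force: 0.0
```

```bash
cat > fit.py <<'E'
from h import *
from scipy.optimize import minimize
DIM=dict(black=(42,42,24),blue=(28,28,20),silver=(70,20,20),copper=(34,22,18))
def masks(im):
    h=cv2.cvtColor(im,cv2.COLOR_BGR2HSV).astype(int);H,S,V=h[...,0],h[...,1],h[...,2]
    return dict(black=(V<75)&(S<110),blue=(H>105)&(H<135)&(S>150),silver=(S<45)&(V>110),copper=(H>3)&(H<18)&(S>125))
def hull(c,name,p,z0):
    L,W,h=DIM[name];q=np.array([[sx*L/2,sy*W/2] for sx in(-1,1) for sy in(-1,1)])/1000
    a=p[2];r=np.array([[np.cos(a),-np.sin(a)],[np.sin(a),np.cos(a)]]);q=q@r.T+p[:2]
    P=np.vstack([np.c_[q,np.full(4,z0)],np.c_[q,np.full(4,z0+h/1000)]])
    return cv2.convexHull(proj(c,c['T'],P).astype(np.float32))
def fit(c,name,p0,z0,rad=.035,mask=None):
    m=(masks(c['img'])[name] if mask is None else mask).astype(np.uint8)
    ctr=proj(c,c['T'],[[p0[0],p0[1],z0+.01]])[0]
    L=max(DIM[name])/1000
    w=np.zeros_like(m);cv2.circle(w,tuple(int(v) for v in ctr),int((L*.72+.012)*c['fx']/(c['T'][2,3]-z0)),1,-1)
    m=cv2.morphologyEx(m&w,cv2.MORPH_OPEN,np.ones((2,2)))
    n,l,st,_=cv2.connectedComponentsWithStats(cv2.dilate(m,np.ones((5,5))))
    k=1+np.argmax(st[1:,4]);m=m*(l==k)
    pts=cv2.convexHull(np.argwhere(m)[:,::-1].astype(np.int32))
    S=4;sh=(c['img'].shape[0]*S,c['img'].shape[1]*S)
    M=np.zeros(sh,np.uint8);cv2.fillConvexPoly(M,(pts*S+S//2).astype(np.int32),1)
    M=cv2.dilate(M,np.ones((S,S)))
    def cost(p):
        A=np.zeros(sh,np.uint8);cv2.fillConvexPoly(A,((hull(c,name,p,z0)+.5)*S).round().astype(np.int32),1)
        return 1-(A&M).sum()/(A|M).sum()
    best=None
    for a in ([p0[2]] if len(p0)>2 else np.deg2rad(np.arange(-45,135,30))):
        s=np.array([[p0[0],p0[1],a]]+[[p0[0]+dx,p0[1]+dy,a+da] for dx,dy,da in((.006,0,0),(0,.006,0),(0,0,.2))])
        r=minimize(cost,s[0],method='Nelder-Mead',options=dict(initial_simplex=s,xatol=1e-4,fatol=1e-4,maxiter=150))
        if best is None or r.fun<best.fun:best=r
    p=best.x;print(name,(p[:2]*1000).round(1),'yaw',np.rad2deg(p[2]).round(1),'1-IoU',round(best.fun,3));return p,m
def overlay(im,c,name,p,z0,S=1):
    cv2.polylines(im,[((hull(c,name,p,z0)+.5)*S).round().astype(np.int32)],True,(0,255,0),1)
E
python3 - <<'E'
from fit import *
c=wrist('pad2');s=get_state();print(s['clock'],s['tool_pos'])
I=cv2.resize(c['img'],(800,600),interpolation=cv2.INTER_CUBIC)
for n,p0 in dict(black=(.465,.097),blue=(.521,.172),silver=(.606,.108),copper=(.455,.232)).items():
    p,m=fit(c,n,p0,.012);overlay(I,c,n,p,.012,1.5625)
cv2.imwrite('pics/pad2b.png',I)
E
```

```text
3.175 [0.48757501 0.17219004 0.19992267]
black [460.  101.2] yaw -24.6 1-IoU 0.049Traceback (most recent call last):
  File "<stdin>", line 5, in <module>
  File "fit.py", line 19, in fit
    k=1+np.argmax(st[1:,4]);m=m*(l==k)
        ~~~~~~~~~^^^^^^^^^^
    return _wrapfunc(a, 'argmax', axis=axis, out=out, **kwds)
    return bound(*args, **kwds)
ValueError: attempt to get argmax of an empty sequence
```

Run:
```python
from fit import *
c=pickle.load(open('pad2.pkl','rb'));h=cv2.cvtColor(c['img'],cv2.COLOR_BGR2HSV)
for n,p in dict(blue=(.521,.172,.022),silver=(.606,.108,.022),copper=(.455,.232,.022),pad=(.5,.21,.012)).items():
    u,v=proj(c,c['T'],[p])[0].astype(int);w=h[v-6:v+7,u-6:u+7].reshape(-1,3);print(n,u,v,[np.percentile(w,q,axis=0).astype(int) for q in(5,50,95)])
I=cv2.resize(c['img'],(800,600),interpolation=cv2.INTER_CUBIC)
cv2.imwrite('pics/pad2b.png',I)
```

```text
blue 253 135 [array([131, 105, 154]), array([144, 113, 181]), array([158, 125, 227])]
silver 327 35 [array([  1,  21, 136]), array([  4,  34, 149]), array([  8,  42, 160])]
copper 194 201 [array([  8, 150, 189]), array([ 11, 162, 238]), array([ 13, 174, 248])]
pad 215 155 [array([171,  49, 247]), array([172,  52, 247]), array([173,  54, 247])]
```

View pics/pad2b.png

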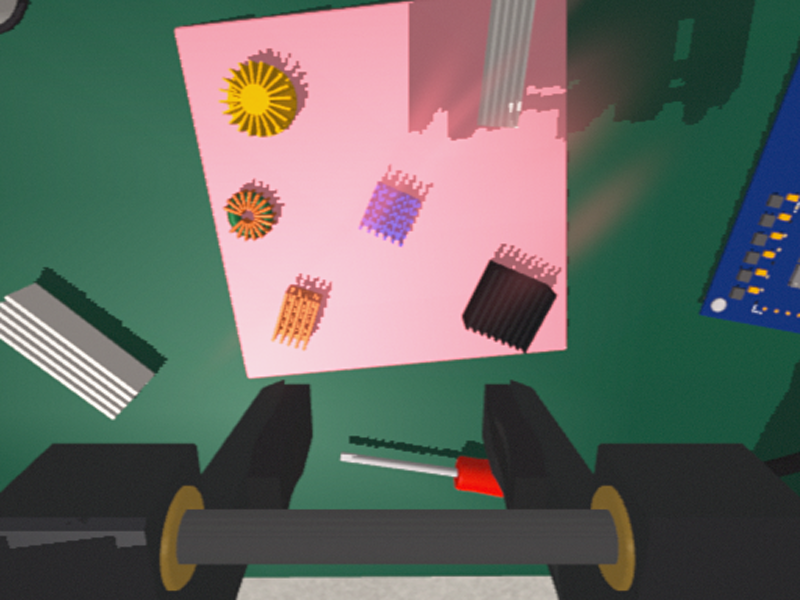

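All six are clear (800x600): black (510,305), blue (392,210), copper (298,316), silver (507,62, cut off), gold (258,98), choke (250,214). I'll fit silver and blue from the earlier frame.

```bash
sed -i 's/blue=(H>105)&(H<135)&(S>150)/blue=(H>105)\&(H<162)\&(S>62)/' fit.py
python3 - <<'E'
from fit import *
c2=pickle.load(open('pad2.pkl','rb'));c1=pickle.load(open('pad1.pkl','rb'))
I1=cv2.resize(c1['img'],(800,600));I2=cv2.resize(c2['img'],(800,600))
h=cv2.cvtColor(c1['img'],cv2.COLOR_BGR2HSV).astype(int)
for c,I,n,p0 in((c2,I2,'black',(.465,.097)),(c2,I2,'copper',(.455,.232)),(c2,I2,'blue',(.521,.172)),(c1,I1,'blue',(.521,.172)),(c1,I1,'silver',(.606,.108))):
    p,m=fit(c,n,p0,.012)
    overlay(I,c,n,p,.012,1.5625)
    print(m.sum())
cv2.imwrite('pics/fit.png',np.vstack([cv2.resize(I1[80:380,150:600],(700,466)),]))
cv2.imwrite('pics/fit.png',np.hstack([cv2.resize(I1[90:390,300:560],(400,461)),cv2.resize(I2[130:380,250:590],(400,294),)[:294].copy() if 0 else cv2.copyMakeBorder(cv2.resize(I2[130:380,250:590],(400,294)),0,167,0,0,0)]))
go([.461,.101,.1],-24.6)
E
```

```text
black [460.  101.2] yaw -24.6 1-IoU 0.049
1915
copper [453.5 234.9] yaw -19.4 1-IoU 0.113
728
blue [518.6 175.6] yaw -23.0 1-IoU 0.041
793
blue [518.7 175.5] yaw -26.1 1-IoU 0.042
888
silver [602.9 110.1] yaw -4.3 1-IoU 0.027
1181
t 3.17 pos [0.4876 0.1722 0.1999] yaw -0.38 q7 -1.96 
 -> shift [-0.0877  0.2378  0.3329] turn [-1.000e-04 -7.000e-04  1.346e-01]
```

View pics/fit.png

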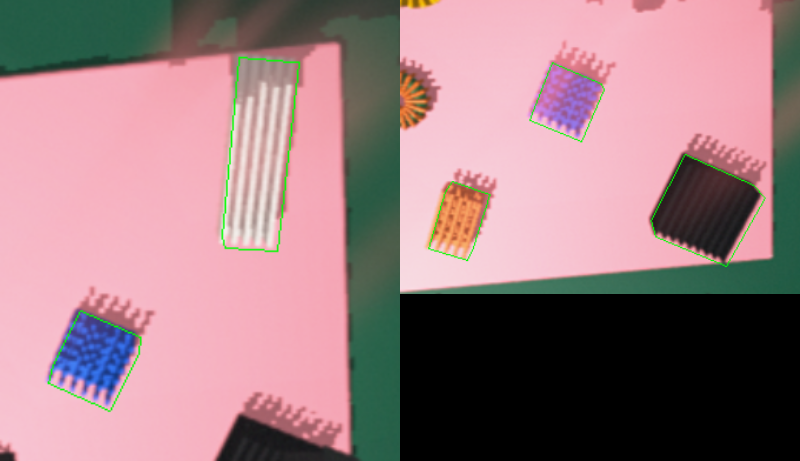

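Fits agree with the given sizes. Black goes first: hover, descend, then close.

Emit:
send_rows:
  targets:
    - [[-0.0877,0.238,0.3],[0,0,0.1346]]
    - [[-0.0877,0.238,0.4],[0,0,0.1346]]
    - [[-0.0877,0.238,0.45],[0,0,0.1346]]
    - [[-0.0877,0.238,0.45],[0,0,0.1346]]
    - [[-0.0877,0.238,0.53],[0,0,0.1346]]
    - [[-0.0877,0.238,0.58],[0,0,0.1346]]
    - [[-0.0877,0.238,0.61],[0,0,0.1346]]
    - [[-0.0877,0.238,0.61],[0,0,0.1346]]
  fingers: 0.68
  newtons: 20

```text
clock: 4.18
tool_pos: [0.4593, 0.1021, 0.0167]
eef_rot: [0.977, -0.212, 0.0, -0.0]
contact_force: [-0.8, 0.3, 0.8]
opening: 0.678
finger_force: 0.0
```

Run:
```python
from h import *
go([.460,.1012,.016],-24.6);s=get_state();print(s['contact_force'].round(2),s['opening'],s['q'].round(2))
```

```text
t 4.17 pos [0.4593 0.1021 0.0167] yaw -24.44 q7 -2.11 
 -> shift [0.0034 0.0018 0.0023] turn [-0.     -0.      0.0009]
[-0.8   0.25  0.82] 0.6781582815257423 [-0.33  0.92  0.01  2.16 -0.21  0.06 -2.11]
```

Emit:
send_rows:
  targets:
    - [[0.0034,0.0018,0.002],[0,0,0]]
    - [[0.0034,0.0018,0.002],[0,0,0]]

```text
clock: 4.42
tool_pos: [0.4602, 0.1009, 0.0166]
eef_rot: [0.977, -0.212, 0.0, -0.0]
contact_force: [0.4, -0.2, 0.5]
opening: 0.682
finger_force: 0.0
```

Emit:
send_rows:
  targets:
    - [[0,0,0],[0,0,0]]
    - [[0,0,0],[0,0,0]]
    - [[0,0,0],[0,0,0]]
    - [[0,0,0],[0,0,0]]
  fingers: 0.3
  newtons: 20

```text
clock: 4.92
tool_pos: [0.4599, 0.1011, 0.0163]
eef_rot: [0.977, -0.212, 0.0, -0.0]
contact_force: [-0.3, 0.6, 3.2]
opening: 0.476
finger_force: 20.0
```

Emit:
send_rows:
  targets:
    - [[0,0,-0.1],[0,0,0]]
    - [[0,0,-0.25],[0,0,0]]
    - [[0,0,-0.25],[0,0,0]]

```text
clock: 5.3
tool_pos: [0.4612, 0.1012, 0.0933]
eef_rot: [0.977, -0.212, 0.002, -0.001]
contact_force: [0.9, 0.0, -0.5]
opening: 0.471
finger_force: 20.0
```

Run:
```python
from h import *
c=wrist('hold1');cv2.imwrite('pics/hold1b.png',cv2.resize(c['img'],(800,600))[150:,100:700])
s=get_state();print(s['opening']*88,s['finger_force'],s['q'].round(2))
go([.5444,-.1904,.09],-11)
```

```text
41.7127240031979 19.99995152000338 [-0.35  0.77  0.07  2.15 -0.2   0.23 -2.11]
t 5.35 pos [0.4605 0.1012 0.092 ] yaw -24.46 q7 -2.11 
 -> shift [0.6571 0.769  0.0069] turn [-0.0004 -0.0007 -0.0748]
```

View pics/hold1b.png

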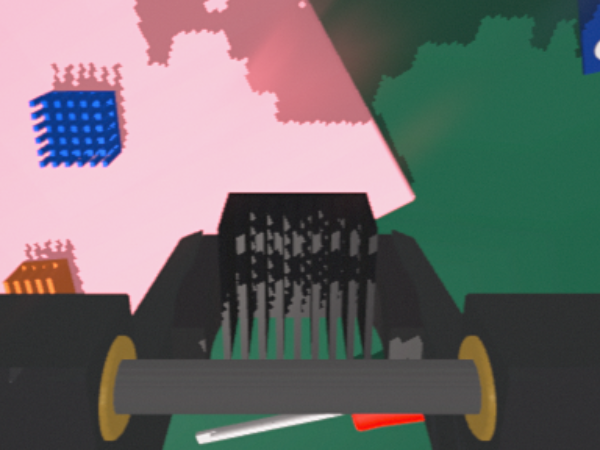

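Black is held square, 41.7 mm opening. The front bottom edge is at about row 343 of the 600-high frame. I'll compare that with the prediction to get the held offset, and meanwhile move over the processor.

Emit:
send_rows:
  targets:
    - [[0.657,0.769,-0.03],[0,0,-0.0748]]
    - [[0.657,0.769,-0.03],[0,0,-0.0748]]
    - [[0.657,0.769,-0.03],[0,0,-0.0748]]
    - [[0.657,0.769,-0.03],[0,0,-0.0748]]
    - [[0.657,0.769,-0.03],[0,0,-0.0748]]
    - [[0.657,0.769,-0.03],[0,0,-0.0748]]
    - [[0.657,0.769,-0.03],[0,0,-0.0748]]

```text
clock: 6.22
tool_pos: [0.5426, -0.1896, 0.0987]
eef_rot: [0.995, -0.096, -0.001, -0.001]
contact_force: [-0.0, 0.2, -0.4]
opening: 0.473
finger_force: 20.0
```

```bash
cat > held.py <<'E'
from fit import *
def held(c,name,tip,n=15):
    # tip = height of finger tips over underside (m); returns offset of the held sink along tool x (mm)
    L,W,h=[v/1000 for v in DIM[name]];T=c['T_tool_cam']
    f=lambda x,y:proj(c,T,[[x,y,tip]])[0]
    g=cv2.cvtColor(c['img'],cv2.COLOR_BGR2LAB).astype(float)
    out=[]
    for y in np.linspace(-W*.35,W*.35,n):
        xs=np.arange(L/2-.008,L/2+.008,.00025)
        uv=np.array([f(x,y) for x in xs],np.float32)
        v=np.stack([cv2.remap(g[...,k].astype(np.float32),uv[None,:,0],uv[None,:,1],cv2.INTER_LINEAR)[0] for k in range(3)],1)
        d=np.linalg.norm(v[6:]-v[:-6],axis=1);out.append((xs[3+np.argmax(d)]-L/2)*1000)
    print(name,'held offset along tool x, mm: median',np.median(out).round(2),'all',np.round(out,1));return np.median(out)
E
python3 - <<'E'
from held import *
c=pickle.load(open('hold1.pkl','rb'));held(c,'black',.0043)
c=wrist('over1');held(c,'black',.0043)
go([.5444,-.1904,.06],-11)
s=get_state();print(s['contact_force'].round(2),s['q'].round(2))
cv2.imwrite('pics/over1b.png',cv2.resize(c['img'],(800,600))[100:500,100:700])
E
```

```text
black held offset along tool x, mm: median 0.25 all [0.3 0.3 0.3 0.3 0.3 0.3 0.3 0.3 0.3 0.3 0.3 0.3 0.3 0.3 0.3]
black held offset along tool x, mm: median 0.25 all [0.3 0.  0.3 0.3 0.3 0.3 0.3 0.3 0.3 0.3 0.3 0.3 0.3 0.3 0.3]
t 6.28 pos [ 0.5428 -0.1886  0.0989] yaw -10.9 q7 -1.59 
 -> shift [0.0067 0.0051 0.1298] turn [-0.0005  0.0009  0.0006]
[-0.2   0.84 -0.4 ] [ 0.29  0.82 -0.06  1.83  0.09  0.49 -1.59]
```

View pics/over1b.png

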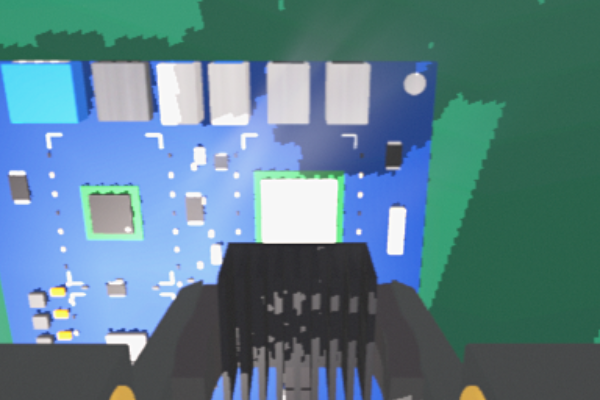

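The black sink is over the processor (about (399,310) full scale) and square with it, held offset +0.25 mm. Descending to just above.

Emit:
send_rows:
  targets:
    - [[0.006,0.005,0.1],[0,0.001,0.0006]]
    - [[0.006,0.005,0.18],[0,0.001,0.0006]]
    - [[0.006,0.005,0.23],[0,0.001,0.0006]]
    - [[0.006,0.005,0.243],[0,0.001,0.0006]]
    - [[0.006,0.005,0.243],[0,0.001,0.0006]]
    - [[0.006,0.005,0.243],[0,0.001,0.0006]]

```text
clock: 7.02
tool_pos: [0.5457, -0.1925, 0.028]
eef_rot: [0.995, -0.097, 0.002, 0.0]
contact_force: [-0.0, -0.4, 0.2]
opening: 0.474
finger_force: 20.0
```

Run:
```python
from h import *
go([.5442,-.1904,.0215],-11)
s=get_state();print(s['contact_force'].round(2))
c=wrist('near1')
```

```text
t 7.03 pos [ 0.5457 -0.1925  0.028 ] yaw -11.1 q7 -1.6 
 -> shift [-0.0064 -0.006   0.0216] turn [ 0.0001 -0.0015 -0.0006]
[-0.02 -0.41  0.21]
```

Run:
```python
from h import *
for i in range(6):
    s=get_state();print(s['clock'].__round__(2),s['tool_pos'].round(4),R.from_quat(s['eef_rot']).as_rotvec().round(4),s['contact_force'].round(1),s['qd'].round(3).max())
    c=snapshot('wrist')
cv2.imwrite('pics/near1b.png',cv2.resize(c['img'],(800,600))[50:450,100:700])
```

```text
7.08 [ 0.5457 -0.1926  0.028 ] [ 3.1262 -0.3041  0.0071] [ 0.2 -0.  -0.8] 0.001
7.12 [ 0.5456 -0.1926  0.0279] [ 3.1262 -0.3042  0.0069] [ 0.1 -0.3  0. ] 0.003
7.17 [ 0.5455 -0.1926  0.0278] [ 3.1263 -0.3042  0.0066] [ 0.3 -0.7 -0.1] 0.003
7.22 [ 0.5454 -0.1926  0.0277] [ 3.1263 -0.3043  0.0064] [ 0.2  0.1 -0. ] 0.003
7.28 [ 0.5454 -0.1925  0.0276] [ 3.1264 -0.3041  0.006 ] [ 0.1 -1.1 -0.9] 0.005
7.33 [ 0.5453 -0.1925  0.0275] [ 3.1264 -0.3042  0.0057] [-0.7  0.7 -1.2] 0.004
```

View pics/near1b.png

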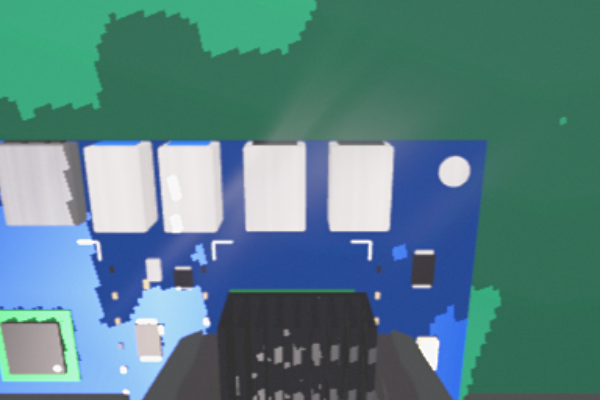

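The sink bottom spans crop x 228–369 (centre 298) and the green carrier edge 228–355 (centre 292). So it sits about 2 mm too far to -y, as the settled reading says. The arm just creeps slowly to its target. Correcting.

Run:
```python
from h import *
go([.5442,-.1904,.0235],-11)
```

```text
t 7.38 pos [ 0.5452 -0.1925  0.0274] yaw -11.12 q7 -1.6 
 -> shift [-0.0048 -0.0062  0.0131] turn [ 0.     -0.0011 -0.0006]
```

Emit:
send_rows:
  targets:
    - [[-0.004,-0.0065,0.008],[0,-0.001,-0.0006]]
    - [[-0.004,-0.0065,0.008],[0,-0.001,-0.0006]]
    - [[-0.004,-0.0065,0.008],[0,-0.001,-0.0006]]
    - [[-0.004,-0.0065,0.008],[0,-0.001,-0.0006]]

```text
clock: 7.88
tool_pos: [0.5444, -0.1903, 0.0248]
eef_rot: [0.995, -0.096, 0.0, 0.0]
contact_force: [0.4, 0.6, -0.9]
opening: 0.474
finger_force: 20.0
```

Run:
```python
from h import *
go([.5442,-.1904,.0213],-11);print(get_state()['contact_force'])
```

```text
t 7.88 pos [ 0.5444 -0.1903  0.0248] yaw -11.0 q7 -1.6 
 -> shift [-0.0005  0.0004  0.0117] turn [ 0. -0. -0.]
[ 0.37268415  0.59920652 -0.93807766]
```

Emit:
send_rows:
  targets:
    - [[-0.0005,0,0.002],[0,0,0]]
    - [[-0.0005,0,0.004],[0,0,0]]
    - [[-0.0005,0,0.006],[0,0,0]]
    - [[-0.0005,0,0.008],[0,0,0]]
    - [[-0.0005,0,0.0095],[0,0,0]]
    - [[-0.0005,0,0.0105],[0,0,0]]
    - [[-0.0005,0,0.0105],[0,0,0]]
    - [[-0.0005,0,0.0105],[0,0,0]]

```text
clock: 8.88
tool_pos: [0.5442, -0.1902, 0.0217]
eef_rot: [0.995, -0.096, 0.0, 0.0]
contact_force: [0.3, -0.3, -0.5]
opening: 0.476
finger_force: 20.0
```

Emit:
send_rows:
  targets:
    - [[0,0,0.0012],[0,0,0]]
    - [[0,0,0.0024],[0,0,0]]
    - [[0,0,0.0024],[0,0,0]]

```text
clock: 9.25
tool_pos: [0.5442, -0.1903, 0.0213]
eef_rot: [0.995, -0.096, 0.0, 0.0]
contact_force: [-1.6, -0.7, 4.4]
opening: 0.471
finger_force: 20.0
```

Contact at 4.4 N at the expected height. Release, then rise.

Emit:
send_rows:
  targets:
    - [[0,0,0],[0,0,0]]
    - [[0,0,0],[0,0,0]]
    - [[0,0,0],[0,0,0]]
  fingers: 0.62

```text
clock: 9.62
tool_pos: [0.5442, -0.1902, 0.0208]
eef_rot: [0.995, -0.096, -0.0, 0.0]
contact_force: [-0.3, -0.1, -0.3]
opening: 0.617
finger_force: 0.0
```

Emit:
send_rows:
  targets:
    - [[0,0,-0.05],[0,0,0]]
    - [[0,0,-0.2],[0,0,0]]
    - [[0,0,-0.4],[0,0,0]]
    - [[0,0,-0.55],[0,0,0]]
    - [[0,0,-0.55],[0,0,0]]
    - [[0,0,-0.55],[0,0,0]]

```text
clock: 10.38
tool_pos: [0.5436, -0.1901, 0.186]
eef_rot: [0.995, -0.096, -0.0, 0.0]
contact_force: [-0.6, -0.4, 0.0]
opening: 0.619
finger_force: 0.0
```

Run:
```python
from fit import *
c=wrist('after1');print(get_state()['opening'])
h=cv2.cvtColor(c['img'],cv2.COLOR_BGR2HSV).astype(int)
I=cv2.resize(c['img'],(800,600))
p,m=fit(c,'black',(.5442,-.1904,np.deg2rad(-11)),.017,mask=(h[...,2]<70)&(h[...,1]<110))
overlay(I,c,'black',p,.017,1.5625)
cv2.imwrite('pics/after1b.png',I[100:500,100:700])
go([.603,.110,.11],-4.3)
```

```text
0.6212538925636973
black [ 523.5 -194.9] yaw 5.5 1-IoU 0.771
t 10.43 pos [ 0.5432 -0.19    0.1852] yaw -11.0 q7 -1.58 
 -> shift [ 0.0053 -1.0196  0.2507] turn [-0.0001  0.0007 -0.0372]
```

View pics/after1b.png

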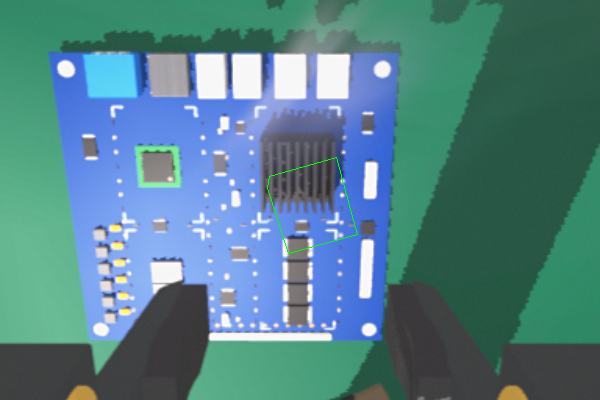

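Black sits square inside its corner marks on the processor (crop (300,170)); the green outline is only a failed fit. Next is silver, with a look from nearer first.

Emit:
send_rows:
  targets:
    - [[-0.15,-1.0,0.1],[0,0,-0.0372]]
    - [[-0.15,-1.0,0.1],[0,0,-0.0372]]
    - [[-0.15,-1.0,0.1],[0,0,-0.0372]]
    - [[-0.15,-1.0,0.1],[0,0,-0.0372]]
    - [[-0.15,-1.0,0.1],[0,0,-0.0372]]
    - [[-0.15,-1.0,0.1],[0,0,-0.0372]]
    - [[-0.15,-1.0,0.1],[0,0,-0.0372]]
  fingers: 0.5

```text
clock: 11.3
tool_pos: [0.5563, 0.1119, 0.1547]
eef_rot: [0.999, -0.038, -0.001, 0.001]
contact_force: [0.6, -0.1, -0.2]
opening: 0.498
finger_force: 0.0
```

Run:
```python
from fit import *
c=wrist('pad3')
I=cv2.resize(c['img'],(800,600))
for n,p0 in(('silver',(.603,.110,-.075)),('blue',(.5187,.1755,-.43)),('copper',(.4535,.2349,-.34))):
    try:
        p,m=fit(c,n,p0,.012);overlay(I,c,n,p,.012,1.5625)
    except Exception as e: print(n,e)
cv2.imwrite('pics/pad3b.png',I)
go([.603,.110,.06],-4.3)
```

```text
silver [603.3 111.1] yaw -4.2 1-IoU 0.035
blue [518.9 175.4] yaw -21.6 1-IoU 0.067
copper [455.6 234.1] yaw -21.3 1-IoU 0.61
t 11.35 pos [0.5567 0.1109 0.155 ] yaw -4.41 q7 -1.97 
 -> shift [ 0.1548 -0.0097  0.3163] turn [ 0.0007  0.0006 -0.0006]
```

View pics/pad3b.png

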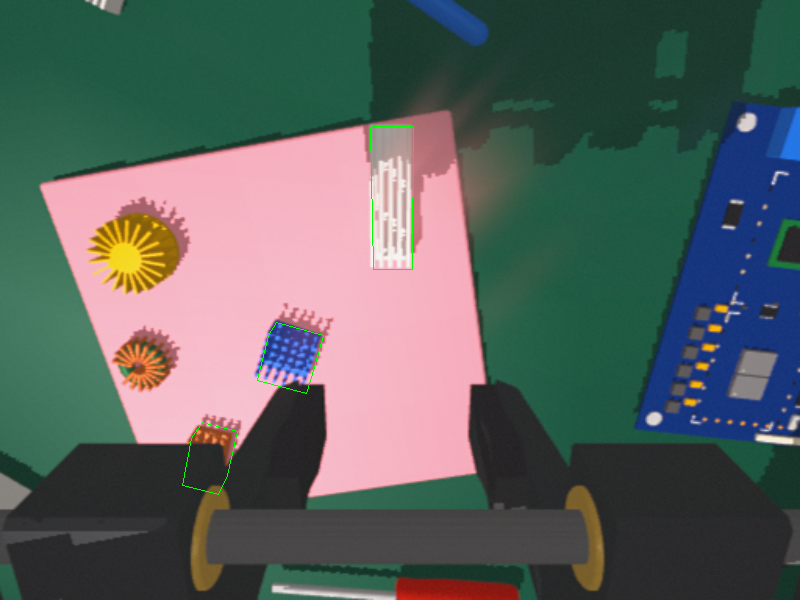

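Silver fit (391,197) matches the earlier measurement, and its 70 x 20 outline confirms it is the middle-sized one. Pick it.

Emit:
send_rows:
  targets:
    - [[0.155,-0.011,0.1],[0,0,0]]
    - [[0.155,-0.011,0.25],[0,0,0]]
    - [[0.155,-0.011,0.33],[0,0,0]]
    - [[0.155,-0.011,0.33],[0,0,0]]
    - [[0.155,-0.011,0.33],[0,0,0]]

```text
clock: 11.98
tool_pos: [0.6046, 0.1114, 0.0578]
eef_rot: [0.999, -0.038, 0.001, 0.0]
contact_force: [-0.7, 0.4, 1.4]
opening: 0.5
finger_force: 0.0
```

Run:
```python
from h import *
go([.6032,.1106,.016],-4.3)
```

```text
t 11.97 pos [0.6046 0.1114 0.0578] yaw -4.4 q7 -1.96 
 -> shift [-0.0047  0.003   0.1395] turn [ 0.0001 -0.0004 -0.0006]
```

Emit:
send_rows:
  targets:
    - [[-0.004,0.002,0.06],[0,0,-0.0006]]
    - [[-0.004,0.002,0.11],[0,0,-0.0006]]
    - [[-0.004,0.002,0.138],[0,0,-0.0006]]
    - [[-0.004,0.002,0.138],[0,0,-0.0006]]
    - [[-0.004,0.002,0.138],[0,0,-0.0006]]
    - [[-0.004,0.002,0.138],[0,0,-0.0006]]

```text
clock: 12.72
tool_pos: [0.603, 0.1122, 0.016]
eef_rot: [0.999, -0.037, 0.0, -0.0]
contact_force: [-0.8, 0.3, 0.6]
opening: 0.502
finger_force: 0.0
```

Emit:
send_rows:
  targets:
    - [[0,0,0],[0,0,0]]
    - [[0,0,0],[0,0,0]]
    - [[0,0,0],[0,0,0]]
    - [[0,0,0],[0,0,0]]
    - [[0,0,0],[0,0,0]]
  fingers: 0.1
  newtons: 20

```text
clock: 13.35
tool_pos: [0.6027, 0.1121, 0.0157]
eef_rot: [0.999, -0.037, 0.0, 0.0]
contact_force: [-1.0, -0.6, 1.8]
opening: 0.227
finger_force: 20.0
```

Emit:
send_rows:
  targets:
    - [[0,0,-0.05],[0,0,0]]
    - [[0,0,-0.18],[0,0,0]]
    - [[0,0,-0.27],[0,0,0]]
    - [[0,0,-0.27],[0,0,0]]

```text
clock: 13.85
tool_pos: [0.6045, 0.1125, 0.0993]
eef_rot: [0.999, -0.037, 0.003, -0.001]
contact_force: [-0.7, 0.1, -1.3]
opening: 0.221
finger_force: 20.0
```

Run:
```python
from held import *
s=get_state();print(s['opening']*88,s['finger_force'])
c=wrist('hold2');held(c,'silver',.0044)
go([.46785,-.1755,.1],-11)
```

```text
19.46502579989233 19.991891384124756
silver held offset along tool x, mm: median 1.5 all [1.5 1.5 1.3 1.3 1.5 1.5 1.3 1.3 1.5 1.5 1.5 1.3 1.3 1.5 1.5]
t 13.9 pos [0.6033 0.1122 0.0977] yaw -4.2 q7 -1.95 
 -> shift [-0.38    0.9896 -0.009 ] turn [-0.0002 -0.0007  0.0378]
```

Emit:
send_rows:
  targets:
    - [[-0.38,0.99,-0.01],[0,0,0.0378]]
    - [[-0.38,0.99,-0.01],[0,0,0.0378]]
    - [[-0.38,0.99,-0.01],[0,0,0.0378]]
    - [[-0.38,0.99,-0.01],[0,0,0.0378]]
    - [[-0.38,0.99,-0.01],[0,0,0.0378]]
    - [[-0.38,0.99,-0.01],[0,0,0.0378]]
    - [[-0.38,0.99,-0.01],[0,0,0.0378]]
    - [[-0.38,0.99,-0.01],[0,0,0.0378]]

```text
clock: 14.9
tool_pos: [0.4681, -0.1736, 0.0992]
eef_rot: [0.996, -0.094, 0.0, -0.001]
contact_force: [0.2, 0.4, 0.0]
opening: 0.227
finger_force: 20.0
```

Run:
```python
from held import *
c=wrist('over2');held(c,'silver',.0037)
a=np.deg2rad(-11);go(np.r_[[.46785-.0012*np.cos(a),-.1755-.0012*np.sin(a)],.035],-11)
I=c['img'].copy()
# regulator outline and processor outline predicted
for (x,y),(L,W),z in(((.46785,-.1755),(.064,.018),.017),((.5606,-.107),(.026,.026),.017),((.4841,-.0921),(.030,.019),.017),((.5444,-.1904),(.042,.042),.041)):
    q=np.array([[sx*L/2,sy*W/2] for sx,sy in((1,1),(1,-1),(-1,-1),(-1,1))])@np.array([[np.cos(a),np.sin(a)],[-np.sin(a),np.cos(a)]])+[x,y]
    cv2.polylines(I,[proj(c,c['T'],np.c_[q,np.full(4,z)]).round().astype(np.int32)],True,(0,255,255),1)
cv2.imwrite('pics/over2b.png',cv2.resize(I,(800,600)))
```

```text
silver held offset along tool x, mm: median 2.0 all [2.  2.  2.  6.3 4.  2.  2.  2.  2.  2.  2.  2.  2.  6.  6.3]
t 14.95 pos [ 0.4682 -0.1736  0.0993] yaw -10.8 q7 -1.65 
 -> shift [-0.0039  0.0066  0.2142] turn [-0.0004 -0.      0.0011]
```

View pics/over2b.png

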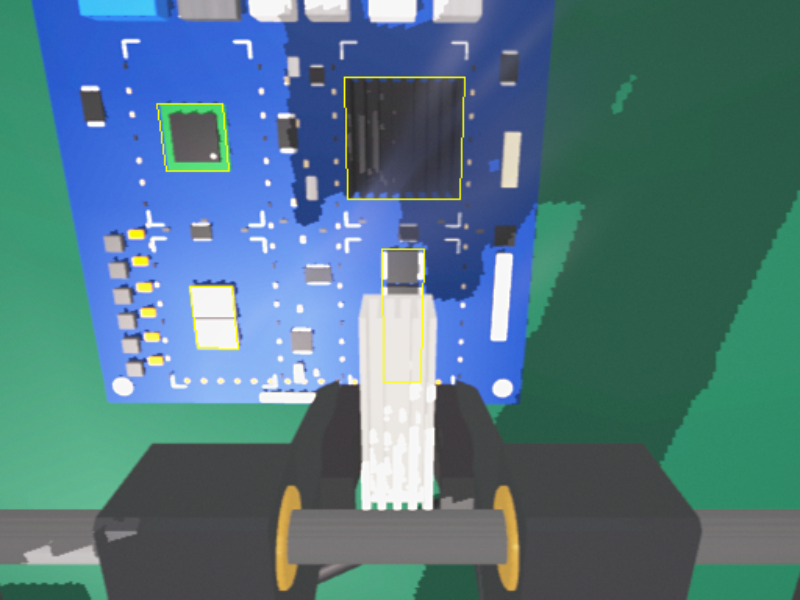

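Predicted outlines sit on the packages and on the placed black sink (403,138) to about a pixel, so black is centred. Silver's front edge is at row 295; I'll check the held offset more carefully.

Run:
```python
from held import *
for n in('hold2','over2'):
    c=pickle.load(open(n+'.pkl','rb'));T=c['T_tool_cam'];print(c['cy'],c['fy'])
    for o in(0,1,2):print(o,proj(c,T,[[.035+o/1000,0,.0037],[.035+o/1000,0,-.0163]]).round(1).tolist())
    print(c['img'][178:206,251].tolist())
```

```text
194.45724969496317 343.354921561167
0 [[254.1, 191.7], [254.1, 207.4]]
1 [[254.1, 189.6], [254.1, 205.0]]
2 [[254.1, 187.5], [254.1, 202.7]]
[[216, 200, 247], [216, 201, 247], [217, 203, 247], [216, 201, 247], [217, 202, 247], [217, 202, 247], [218, 203, 247], [217, 201, 247], [218, 203, 247], [217, 201, 249], [187, 180, 242], [155, 159, 175], [154, 159, 167], [165, 169, 179], [170, 174, 183], [169, 173, 183], [170, 173, 183], [169, 173, 182], [168, 173, 181], [170, 174, 182], [168, 173, 182], [168, 172, 180], [169, 172, 180], [169, 174, 180], [169, 173, 181], [169, 173, 181], [170, 173, 182], [169, 174, 181]]
194.45724969496317 343.354921561167
0 [[254.2, 191.6], [254.2, 207.3]]
1 [[254.2, 189.6], [254.2, 205.0]]
2 [[254.2, 187.5], [254.2, 202.7]]
[[125, 123, 126], [124, 123, 127], [125, 121, 125], [126, 83, 71], [85, 63, 60], [97, 93, 97], [125, 124, 128], [124, 123, 127], [123, 122, 125], [130, 129, 134], [178, 180, 186], [218, 222, 226], [219, 222, 227], [227, 229, 234], [229, 232, 237], [229, 232, 236], [228, 231, 236], [229, 232, 237], [229, 232, 236], [229, 232, 237], [230, 232, 237], [229, 232, 236], [229, 232, 236], [229, 232, 236], [229, 232, 237], [229, 232, 236], [230, 233, 237], [229, 232, 237]]
```

Emit:
send_rows:
  targets:
    - [[-0.005,0.0066,0.07],[0,0,0.001]]
    - [[-0.005,0.0066,0.14],[0,0,0.001]]
    - [[-0.005,0.0066,0.2],[0,0,0.001]]
    - [[-0.005,0.0066,0.215],[0,0,0.001]]
    - [[-0.005,0.0066,0.215],[0,0,0.001]]
    - [[-0.005,0.0066,0.215],[0,0,0.001]]
    - [[-0.005,0.0066,0.215],[0,0,0.001]]

```text
clock: 15.82
tool_pos: [0.4658, -0.1775, 0.0356]
eef_rot: [0.995, -0.097, 0.001, 0.0]
contact_force: [-0.7, 0.5, -1.0]
opening: 0.229
finger_force: 20.0
```

Run:
```python
from h import *
go([.4664,-.1752,.0235],-11)
```

```text
t 15.82 pos [ 0.4658 -0.1775  0.0356] yaw -11.18 q7 -1.67 
 -> shift [ 0.0005 -0.0079  0.0405] turn [ 0.     -0.0004 -0.001 ]
```

Emit:
send_rows:
  targets:
    - [[0.001,-0.0079,0.015],[0,0,-0.001]]
    - [[0.001,-0.0079,0.03],[0,0,-0.001]]
    - [[0.001,-0.0079,0.037],[0,0,-0.001]]
    - [[0.001,-0.0079,0.037],[0,0,-0.001]]
    - [[0.001,-0.0079,0.037],[0,0,-0.001]]
    - [[0.001,-0.0079,0.037],[0,0,-0.001]]

```text
clock: 16.58
tool_pos: [0.4662, -0.1752, 0.024]
eef_rot: [0.995, -0.096, 0.0, 0.0]
contact_force: [0.8, 0.5, -0.3]
opening: 0.221
finger_force: 20.0
```

Run:
```python
from h import *
go([.4664,-.1752,.0207],-11)
```

```text
t 16.57 pos [ 0.4662 -0.1752  0.024 ] yaw -11.01 q7 -1.67 
 -> shift [ 0.0006 -0.0001  0.0111] turn [ 0.     -0.0001 -0.    ]
```

Emit:
send_rows:
  targets:
    - [[0.0006,0,0.002],[0,0,0]]
    - [[0.0006,0,0.004],[0,0,0]]
    - [[0.0006,0,0.006],[0,0,0]]
    - [[0.0006,0,0.008],[0,0,0]]
    - [[0.0006,0,0.0095],[0,0,0]]
    - [[0.0006,0,0.0105],[0,0,0]]
    - [[0.0006,0,0.0115],[0,0,0]]
    - [[0.0006,0,0.0115],[0,0,0]]

```text
clock: 17.58
tool_pos: [0.4663, -0.1752, 0.0206]
eef_rot: [0.995, -0.096, 0.0, 0.0]
contact_force: [0.1, 0.2, 1.2]
opening: 0.224
finger_force: 20.0
```

Emit:
send_rows:
  targets:
    - [[0,0,0.0012],[0,0,0]]
    - [[0,0,0.0018],[0,0,0]]
    - [[0,0,0.0018],[0,0,0]]

```text
clock: 17.95
tool_pos: [0.4663, -0.1752, 0.0206]
eef_rot: [0.995, -0.096, 0.0, 0.0]
contact_force: [-1.5, 0.0, 7.7]
opening: 0.227
finger_force: 20.0
```

Emit:
send_rows:
  targets:
    - [[0,0,-0.001],[0,0,0]]
    - [[0,0,-0.001],[0,0,0]]
    - [[0,0,-0.001],[0,0,0]]
  fingers: 0.4

```text
clock: 18.32
tool_pos: [0.4663, -0.1752, 0.0201]
eef_rot: [0.995, -0.096, -0.0, 0.0]
contact_force: [0.3, 0.1, 0.2]
opening: 0.401
finger_force: 0.0
```

Emit:
send_rows:
  targets:
    - [[0,0,-0.05],[0,0,0]]
    - [[0,0,-0.2],[0,0,0]]
    - [[0,0,-0.35],[0,0,0]]
    - [[0,0,-0.45],[0,0,0]]

```text
clock: 18.82
tool_pos: [0.4666, -0.1754, 0.1581]
eef_rot: [0.995, -0.096, 0.001, 0.0]
contact_force: [0.6, 0.1, -0.3]
opening: 0.402
finger_force: 0.0
```

Run:
```python
from h import *
go([.46,.18,.17],-23);print(get_state()['opening'])
```

```text
t 18.82 pos [ 0.4666 -0.1754  0.1581] yaw -11.01 q7 -1.64 
 -> shift [-0.2479 -1.1586 -0.0408] turn [ 0.0001 -0.0008  0.0666]
0.4017656768663034
```

Emit:
send_rows:
  targets:
    - [[-0.2,-1.0,-0.05],[0,0,0.05]]
    - [[-0.2,-1.0,-0.05],[0,0,0.05]]
    - [[-0.2,-1.0,-0.05],[0,0,0.05]]
    - [[-0.2,-1.0,-0.05],[0,0,0.05]]
    - [[-0.2,-1.0,-0.05],[0,0,0.05]]
    - [[-0.2,-1.0,-0.05],[0,0,0.05]]

```text
clock: 19.58
tool_pos: [0.4643, 0.137, 0.1712]
eef_rot: [0.986, -0.169, 0.001, -0.002]
contact_force: [0.0, -0.4, 0.2]
opening: 0.401
finger_force: 0.0
```

Emit:
send_rows:
  targets:
    - [[0,-0.22,0],[0,0,0]]
    - [[0,-0.22,0],[0,0,0]]
    - [[0,-0.22,0],[0,0,0]]
    - [[0,-0.22,0],[0,0,0]]

```text
clock: 20.08
tool_pos: [0.4868, 0.1904, 0.1704]
eef_rot: [0.985, -0.175, -0.0, 0.001]
contact_force: [0.0, 0.2, 0.4]
opening: 0.4
finger_force: 0.0
```

Run:
```python
from fit import *
c=wrist('pad4')
I=cv2.resize(c['img'],(800,600))
for n,p0 in(('blue',(.5187,.1755,-.42)),('copper',(.4535,.2349,-.34))):
    p,m=fit(c,n,p0,.012);overlay(I,c,n,p,.012,1.5625)
cv2.imwrite('pics/pad4b.png',I[0:450])
print(get_state()['q'].round(2))
go([.4540,.2345,.06],-20)
```

```text
blue [518.6 176. ] yaw -24.1 1-IoU 0.035
copper [452.4 235.8] yaw -20.2 1-IoU 0.054
[-0.5   0.66  0.05  1.95 -0.06  0.54 -2.32]
t 20.12 pos [0.4869 0.1906 0.1704] yaw -20.16 q7 -2.32 
 -> shift [-0.1534 -0.1001  0.3679] turn [ 0.0005  0.0001 -0.0009]
```

View pics/pad4b.png

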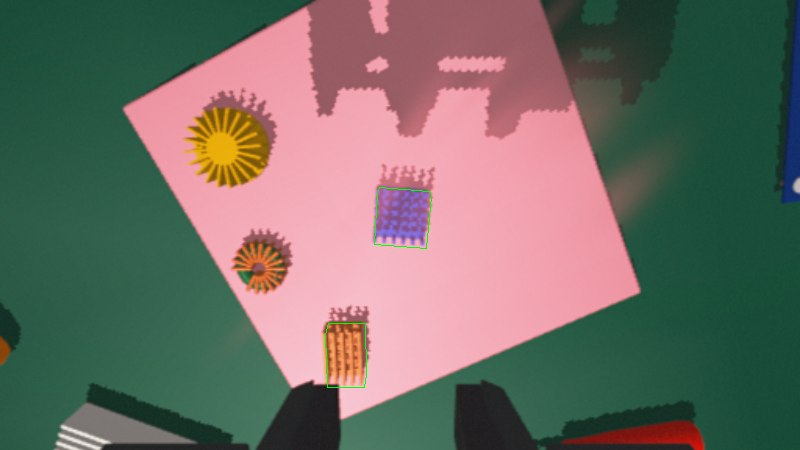

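Blue (403,217) and copper (346,354) fits agree with the earlier ones. Pick copper.

Emit:
send_rows:
  targets:
    - [[-0.159,-0.102,0.1],[0,0,-0.001]]
    - [[-0.159,-0.102,0.25],[0,0,-0.001]]
    - [[-0.159,-0.102,0.37],[0,0,-0.001]]
    - [[-0.159,-0.102,0.37],[0,0,-0.001]]
    - [[-0.159,-0.102,0.37],[0,0,-0.001]]
    - [[-0.159,-0.102,0.37],[0,0,-0.001]]

```text
clock: 20.88
tool_pos: [0.4539, 0.2379, 0.0608]
eef_rot: [0.985, -0.172, 0.001, -0.001]
contact_force: [0.1, 0.3, 0.7]
opening: 0.4
finger_force: 0.0
```

Run:
```python
from h import *
go([.4527,.2357,.016],-20.2)
```

```text
t 20.88 pos [0.4539 0.2379 0.0608] yaw -19.87 q7 -2.4 
 -> shift [-0.0017  0.0086  0.1493] turn [-0.0006 -0.0006  0.0019]
```

Emit:
send_rows:
  targets:
    - [[-0.0015,0.007,0.06],[0,0,0.0019]]
    - [[-0.0015,0.007,0.12],[0,0,0.0019]]
    - [[-0.0015,0.007,0.147],[0,0,0.0019]]
    - [[-0.0015,0.007,0.147],[0,0,0.0019]]
    - [[-0.0015,0.007,0.147],[0,0,0.0019]]
    - [[-0.0015,0.007,0.147],[0,0,0.0019]]

```text
clock: 21.62
tool_pos: [0.452, 0.2362, 0.0156]
eef_rot: [0.985, -0.175, 0.0, -0.0]
contact_force: [-0.4, 0.2, -0.3]
opening: 0.401
finger_force: 0.0
```

Emit:
send_rows:
  targets:
    - [[0,0,0],[0,0,0]]
    - [[0,0,0],[0,0,0]]
    - [[0,0,0],[0,0,0]]
    - [[0,0,0],[0,0,0]]
  fingers: 0.1
  newtons: 20

```text
clock: 22.12
tool_pos: [0.4519, 0.2362, 0.0154]
eef_rot: [0.985, -0.175, 0.0, -0.0]
contact_force: [0.2, 0.5, 3.3]
opening: 0.251
finger_force: 20.0
```

Emit:
send_rows:
  targets:
    - [[0,0,-0.05],[0,0,0]]
    - [[0,0,-0.18],[0,0,0]]
    - [[0,0,-0.27],[0,0,0]]
    - [[0,0,-0.27],[0,0,0]]

```text
clock: 22.62
tool_pos: [0.4528, 0.2365, 0.0983]
eef_rot: [0.985, -0.175, 0.002, -0.001]
contact_force: [0.3, 0.8, -0.7]
opening: 0.241
finger_force: 20.0
```

Run:
```python
from held import *
s=get_state();print(s['opening']*88,s['finger_force'],s['q'].round(2))
c=wrist('hold3');held(c,'copper',.004)
go([.4841,-.0921,.1],-11)
```

```text
21.23845501056341 19.99991476535797 [-0.6   0.78  0.04  2.03 -0.09  0.33 -2.4 ]
copper held offset along tool x, mm: median 0.75 all [0.8 0.8 0.8 0.8 0.8 0.8 0.8 0.8 0.8 0.8 0.8 0.8 0.8 0.8 0.8]
t 22.68 pos [0.4521 0.2363 0.0971] yaw -20.16 q7 -2.4 
 -> shift [ 0.4775  0.9906 -0.0105] turn [-0.0004 -0.0004 -0.0509]
```

Emit:
send_rows:
  targets:
    - [[0.474,0.99,-0.01],[0,0,-0.051]]
    - [[0.474,0.99,-0.01],[0,0,-0.051]]
    - [[0.474,0.99,-0.01],[0,0,-0.051]]
    - [[0.474,0.99,-0.01],[0,0,-0.051]]
    - [[0.474,0.99,-0.01],[0,0,-0.051]]
    - [[0.474,0.99,-0.01],[0,0,-0.051]]
    - [[0.474,0.99,-0.01],[0,0,-0.051]]
    - [[0.474,0.99,-0.01],[0,0,-0.051]]
    - [[0.474,0.99,-0.01],[0,0,-0.051]]

```text
clock: 23.8
tool_pos: [0.4827, -0.0898, 0.0989]
eef_rot: [0.996, -0.094, -0.0, -0.0]
contact_force: [0.2, 0.4, -1.2]
opening: 0.25
finger_force: 20.0
```

```bash
cat > ov.py <<'E'
from held import *
a=np.deg2rad(-11)
def draw(c,name,boxes):
    I=c['img'].copy()
    for (x,y),(L,W),z in boxes:
        q=np.array([[sx*L/2,sy*W/2] for sx,sy in((1,1),(1,-1),(-1,-1),(-1,1))])@np.array([[np.cos(a),np.sin(a)],[-np.sin(a),np.cos(a)]])+[x,y]
        cv2.polylines(I,[proj(c,c['T'],np.c_[q,np.full(4,z)]).round().astype(np.int32)],True,(0,255,255),1)
    cv2.imwrite(f'pics/{name}.png',cv2.resize(I,(800,600)))
B=[((.5606,-.107),(.026,.026),.017),((.4841,-.0921),(.030,.019),.017),((.5444,-.1904),(.042,.042),.041),((.46785,-.1755),(.070,.020),.037)]
E
python3 - <<'E'
from ov import *
c=wrist('over3');held(c,'copper',.0034);draw(c,'over3b',B)
go([.4831,-.0919,.035],-11)
E
```

```text
copper held offset along tool x, mm: median 3.25 all [1.3 1.3 1.3 3.8 3.8 3.5 3.5 3.5 3.5 3.3 3.3 3.3 3.3 3.3 1.3]
t 23.85 pos [ 0.4828 -0.09    0.099 ] yaw -10.81 q7 -1.87 
 -> shift [0.0024 0.0061 0.2133] turn [-0.0002  0.0002  0.001 ]
```

View pics/over3b.png

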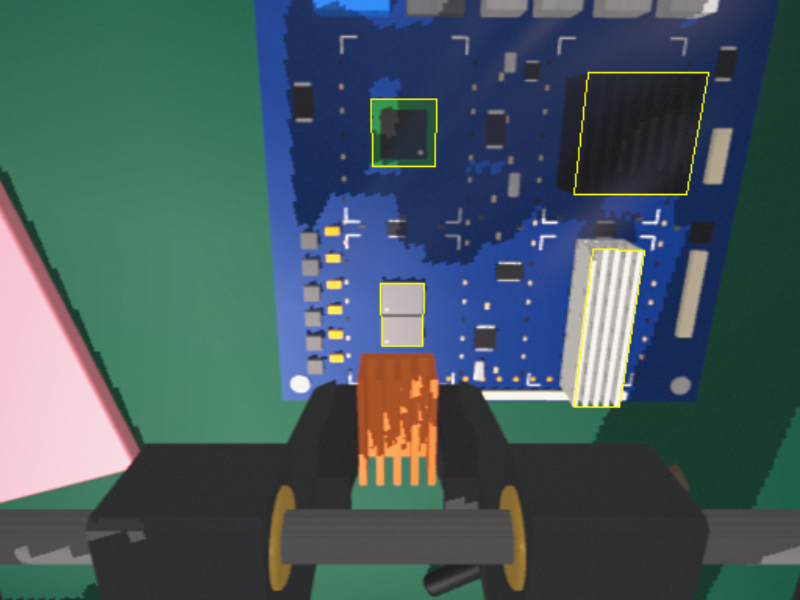

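Yellow outlines sit on silver (610,327) and black (641,133): both are well placed. Copper's held offset is about 1.2 mm. Descending over the memory (402,314).

Emit:
send_rows:
  targets:
    - [[0.002,0.003,0.07],[0,0,0.001]]
    - [[0.002,0.003,0.14],[0,0,0.001]]
    - [[0.002,0.003,0.2],[0,0,0.001]]
    - [[0.002,0.003,0.215],[0,0,0.001]]
    - [[0.002,0.003,0.215],[0,0,0.001]]
    - [[0.002,0.003,0.215],[0,0,0.001]]
    - [[0.002,0.003,0.215],[0,0,0.001]]

```text
clock: 24.72
tool_pos: [0.4837, -0.0928, 0.0352]
eef_rot: [0.995, -0.097, 0.001, 0.0]
contact_force: [0.5, 0.0, -0.3]
opening: 0.247
finger_force: 20.0
```

Run:
```python
from h import *
go([.4829,-.0919,.0235],-11)
```

```text
t 24.73 pos [ 0.4837 -0.0928  0.0352] yaw -11.16 q7 -1.88 
 -> shift [-0.0031 -0.0025  0.0391] turn [-0.     -0.0004 -0.0009]
```

Emit:
send_rows:
  targets:
    - [[-0.0025,-0.0025,0.015],[0,0,-0.001]]
    - [[-0.0025,-0.0025,0.03],[0,0,-0.001]]
    - [[-0.0025,-0.0025,0.037],[0,0,-0.001]]
    - [[-0.0025,-0.0025,0.037],[0,0,-0.001]]
    - [[-0.0025,-0.0025,0.037],[0,0,-0.001]]
    - [[-0.0025,-0.0025,0.037],[0,0,-0.001]]

```text
clock: 25.48
tool_pos: [0.4828, -0.0919, 0.0237]
eef_rot: [0.995, -0.096, 0.0, 0.0]
contact_force: [-0.4, 0.2, -1.2]
opening: 0.246
finger_force: 20.0
```

Run:
```python
from h import *
go([.4829,-.0919,.0204],-11)
```

```text
t 25.48 pos [ 0.4828 -0.0919  0.0237] yaw -10.98 q7 -1.89 
 -> shift [ 0.0005 -0.0001  0.0108] turn [ 0.     -0.0001  0.0001]
```

Emit:
send_rows:
  targets:
    - [[0.0005,0,0.002],[0,0,0]]
    - [[0.0005,0,0.004],[0,0,0]]
    - [[0.0005,0,0.006],[0,0,0]]
    - [[0.0005,0,0.008],[0,0,0]]
    - [[0.0005,0,0.0095],[0,0,0]]
    - [[0.0005,0,0.0105],[0,0,0]]
    - [[0.0005,0,0.0113],[0,0,0]]
    - [[0.0005,0,0.0113],[0,0,0]]

```text
clock: 26.48
tool_pos: [0.4828, -0.0919, 0.0204]
eef_rot: [0.995, -0.096, 0.0, 0.0]
contact_force: [-1.1, -0.3, 3.9]
opening: 0.245
finger_force: 20.0
```

Contact at 3.9 N at the expected height. Release, rise and head for the blue sink.

Emit:
send_rows:
  targets:
    - [[0,0,0],[0,0,0]]
    - [[0,0,0],[0,0,0]]
    - [[0,0,0],[0,0,0]]
  fingers: 0.42

```text
clock: 26.85
tool_pos: [0.4828, -0.0919, 0.0201]
eef_rot: [0.995, -0.096, 0.0, 0.0]
contact_force: [-0.6, 0.2, -0.2]
opening: 0.417
finger_force: 0.0
```

Emit:
send_rows:
  targets:
    - [[0,0,-0.05],[0,0,0]]
    - [[0,0,-0.2],[0,0,0]]
    - [[0,0,-0.3],[0,0,0]]
    - [[0,0,-0.35],[0,0,0]]

```text
clock: 27.35
tool_pos: [0.4834, -0.0922, 0.1278]
eef_rot: [0.995, -0.096, 0.002, 0.0]
contact_force: [0.2, 0.2, 0.3]
opening: 0.421
finger_force: 0.0
```

Run:
```python
from h import *
go([.5186,.1758,.1],-24)
```

```text
t 27.35 pos [ 0.4834 -0.0922  0.1278] yaw -11.0 q7 -1.86 
 -> shift [-0.0556 -0.8992  0.0924] turn [-0.0001 -0.001   0.0722]
```

Emit:
send_rows:
  targets:
    - [[-0.0556,-0.899,0.09],[0,0,0.0722]]
    - [[-0.0556,-0.899,0.09],[0,0,0.0722]]
    - [[-0.0556,-0.899,0.09],[0,0,0.0722]]
    - [[-0.0556,-0.899,0.09],[0,0,0.0722]]
    - [[-0.0556,-0.899,0.09],[0,0,0.0722]]
    - [[-0.0556,-0.899,0.09],[0,0,0.0722]]
    - [[-0.0556,-0.899,0.15],[0,0,0.0722]]
    - [[-0.0556,-0.899,0.22],[0,0,0.0722]]
    - [[-0.0556,-0.899,0.22],[0,0,0.0722]]
    - [[-0.0556,-0.899,0.22],[0,0,0.0722]]
  fingers: 0.5

```text
clock: 28.6
tool_pos: [0.5182, 0.1747, 0.06]
eef_rot: [0.978, -0.209, 0.0, 0.0]
contact_force: [0.5, -0.0, -0.6]
opening: 0.506
finger_force: 0.0
```

Run:
```python
from h import *
go([.5186,.1758,.016],-24)
```

```text
t 28.6 pos [0.5182 0.1747 0.06  ] yaw -24.08 q7 -2.36 
 -> shift [-0.0005 -0.004   0.1468] turn [ 0.0001 -0.0003 -0.0005]
```

Emit:
send_rows:
  targets:
    - [[0,-0.004,0.06],[0,0,-0.0005]]
    - [[0,-0.004,0.12],[0,0,-0.0005]]
    - [[0,-0.004,0.145],[0,0,-0.0005]]
    - [[0,-0.004,0.145],[0,0,-0.0005]]
    - [[0,-0.004,0.145],[0,0,-0.0005]]
    - [[0,-0.004,0.145],[0,0,-0.0005]]

```text
clock: 29.35
tool_pos: [0.5186, 0.1772, 0.0161]
eef_rot: [0.978, -0.207, 0.0, -0.0]
contact_force: [-1.2, 0.1, -0.1]
opening: 0.504
finger_force: 0.0
```

Emit:
send_rows:
  targets:
    - [[0,0,0],[0,0,0]]
    - [[0,0,0],[0,0,0]]
    - [[0,0,0],[0,0,0]]
    - [[0,0,0],[0,0,0]]
  fingers: 0.15
  newtons: 15

```text
clock: 29.85
tool_pos: [0.5184, 0.1772, 0.0159]
eef_rot: [0.978, -0.207, 0.0, -0.0]
contact_force: [-0.3, 0.1, 2.8]
opening: 0.317
finger_force: 15.0
```

Emit:
send_rows:
  targets:
    - [[0,0,-0.05],[0,0,0]]
    - [[0,0,-0.18],[0,0,0]]
    - [[0,0,-0.27],[0,0,0]]
    - [[0,0,-0.27],[0,0,0]]

```text
clock: 30.35
tool_pos: [0.5198, 0.1776, 0.0992]
eef_rot: [0.978, -0.207, 0.002, -0.001]
contact_force: [-0.2, -0.2, -0.4]
opening: 0.318
finger_force: 15.0
```

Run:
```python
from held import *
s=get_state();print(s['opening']*88,s['finger_force'],s['q'].round(2))
c=wrist('hold4');held(c,'blue',.004)
go([.5606,-.107,.1],-11)
```

```text
27.972034789546928 14.99905452132225 [-0.43  0.8   0.02  1.92 -0.04  0.42 -2.36]
blue held offset along tool x, mm: median 1.5 all [1.5 1.5 1.5 1.5 1.5 1.5 1.8 1.5 1.5 1.5 1.5 1.8 1.5 1.5 1.5]
t 30.4 pos [0.5188 0.1773 0.0978] yaw -23.89 q7 -2.36 
 -> shift [ 0.5111  0.8101 -0.0077] turn [-0.0004 -0.0006 -0.0716]
```

Emit:
send_rows:
  targets:
    - [[0.507,0.811,-0.01],[0,0,-0.0716]]
    - [[0.507,0.811,-0.01],[0,0,-0.0716]]
    - [[0.507,0.811,-0.01],[0,0,-0.0716]]
    - [[0.507,0.811,-0.01],[0,0,-0.0716]]
    - [[0.507,0.811,-0.01],[0,0,-0.0716]]
    - [[0.507,0.811,-0.01],[0,0,-0.0716]]
    - [[0.507,0.811,-0.01],[0,0,-0.0716]]
    - [[0.507,0.811,-0.01],[0,0,-0.0716]]

```text
clock: 31.4
tool_pos: [0.5586, -0.1046, 0.0993]
eef_rot: [0.996, -0.094, -0.001, -0.001]
contact_force: [-0.9, 0.7, 0.9]
opening: 0.316
finger_force: 15.0
```

Run:
```python
from ov import *
c=wrist('over4');held(c,'blue',.0039);draw(c,'over4b',B[:1])
go([.5593,-.1067,.035],-11)
```

```text
blue held offset along tool x, mm: median 1.75 all [1.8 1.8 1.8 1.8 1.8 1.8 1.8 1.8 1.5 1.8 1.8 1.5 1.8 1.8 1.8]
t 31.45 pos [ 0.5587 -0.1048  0.0994] yaw -10.83 q7 -1.83 
 -> shift [0.0033 0.0061 0.2148] turn [-0.0003  0.0003  0.001 ]
```

Emit:
send_rows:
  targets:
    - [[0.002,0.003,0.07],[0,0,0.001]]
    - [[0.002,0.003,0.14],[0,0,0.001]]
    - [[0.002,0.003,0.2],[0,0,0.001]]
    - [[0.002,0.003,0.215],[0,0,0.001]]
    - [[0.002,0.003,0.215],[0,0,0.001]]
    - [[0.002,0.003,0.215],[0,0,0.001]]
    - [[0.002,0.003,0.215],[0,0,0.001]]

```text
clock: 32.33
tool_pos: [0.5597, -0.108, 0.0358]
eef_rot: [0.995, -0.097, 0.001, 0.0]
contact_force: [0.4, -0.4, -0.7]
opening: 0.317
finger_force: 15.0
```

Run:
```python
from h import *
go([.5591,-.1067,.0235],-11)
```

```text
t 32.33 pos [ 0.5597 -0.108   0.0358] yaw -11.18 q7 -1.85 
 -> shift [-0.0029 -0.0039  0.041 ] turn [-0.     -0.0004 -0.001 ]
```

Emit:
send_rows:
  targets:
    - [[-0.0023,-0.004,0.015],[0,0,-0.001]]
    - [[-0.0023,-0.004,0.03],[0,0,-0.001]]
    - [[-0.0023,-0.004,0.037],[0,0,-0.001]]
    - [[-0.0023,-0.004,0.037],[0,0,-0.001]]
    - [[-0.0023,-0.004,0.037],[0,0,-0.001]]
    - [[-0.0023,-0.004,0.037],[0,0,-0.001]]

```text
clock: 33.08
tool_pos: [0.5589, -0.1067, 0.0242]
eef_rot: [0.995, -0.096, 0.0, 0.0]
contact_force: [0.3, 0.0, 0.3]
opening: 0.318
finger_force: 15.0
```

Run:
```python
from h import *
go([.5591,-.1067,.0209],-11)
```

```text
t 33.08 pos [ 0.5589 -0.1067  0.0242] yaw -11.0 q7 -1.85 
 -> shift [0.0005 0.     0.011 ] turn [ 0.     -0.0001 -0.    ]
```

Emit:
send_rows:
  targets:
    - [[0.0005,0,0.002],[0,0,0]]
    - [[0.0005,0,0.004],[0,0,0]]
    - [[0.0005,0,0.006],[0,0,0]]
    - [[0.0005,0,0.008],[0,0,0]]
    - [[0.0005,0,0.0095],[0,0,0]]
    - [[0.0005,0,0.0105],[0,0,0]]
    - [[0.0005,0,0.0113],[0,0,0]]
    - [[0.0005,0,0.0113],[0,0,0]]

```text
clock: 34.08
tool_pos: [0.559, -0.1066, 0.0209]
eef_rot: [0.995, -0.096, 0.0, 0.0]
contact_force: [-0.3, 0.1, 3.6]
opening: 0.311
finger_force: 15.0
```

Emit:
send_rows:
  targets:
    - [[0,0,0],[0,0,0]]
    - [[0,0,0],[0,0,0]]
    - [[0,0,0],[0,0,0]]
  fingers: 0.45

```text
clock: 34.45
tool_pos: [0.559, -0.1067, 0.0206]
eef_rot: [0.995, -0.096, -0.0, 0.0]
contact_force: [-0.8, 0.4, 0.8]
opening: 0.446
finger_force: 0.0
```

Emit:
send_rows:
  targets:
    - [[0,0,-0.05],[0,0,0]]
    - [[0,0,-0.2],[0,0,0]]
    - [[-0.1,0.05,-0.4],[0,0,0]]
    - [[-0.3,0.12,-0.55],[0,0,0]]
    - [[-0.3,0.12,-0.55],[0,0,0]]
    - [[-0.3,0.12,-0.55],[0,0,0]]
    - [[-0.3,0.12,-0.55],[0,0,0]]

```text
clock: 35.33
tool_pos: [0.4652, -0.1243, 0.1852]
eef_rot: [0.995, -0.095, 0.001, -0.0]
contact_force: [0.6, -1.4, -1.1]
opening: 0.448
finger_force: 0.0
```

Run:
```python
from ov import *
s=get_state();print(s['tool_pos'],s['opening'],s['contact_force'].round(1))
c=wrist('final1');im=c['img'];h=cv2.cvtColor(im,cv2.COLOR_BGR2HSV).astype(int)
y=np.deg2rad(-11)
tgt=dict(black=(.5444,-.1904,y),blue=(.5606,-.107,y),silver=(.46785,-.1755,y),copper=(.4841,-.0921,y))
for n,p in tgt.items():
    u,v=proj(c,c['T'],[[p[0],p[1],.017+DIM[n][2]/1000]])[0].astype(int)
    print(n,(u,v),np.median(h[v-5:v+6,u-5:u+6].reshape(-1,3),0))
    try: fit(c,n,p,.017)
    except Exception as e: print(n,e)
```

```text
[ 0.46523784 -0.12432535  0.18515581] 0.4476036704534819 [ 0.6 -1.4 -1.1]
black (np.int64(317), np.int64(69)) [117.  55.  50.]
black [ 543.9 -191.3] yaw -10.4 1-IoU 0.038
blue (np.int64(210), np.int64(69)) [110. 223. 181.]
blue [ 567.9 -105.8] yaw -22.2 1-IoU 0.638
silver (np.int64(310), np.int64(164)) [ 15.  10. 225.]
silver [ 469.1 -163.4] yaw -42.8 1-IoU 0.5
copper (np.int64(214), np.int64(163)) [ 10. 153. 240.]
copper [482.4 -92.6] yaw -11.6 1-IoU 0.076
```

```bash
cat > edge.py <<'E'
from ov import *
y=np.deg2rad(-11)
tgt=dict(black=(.5444,-.1904,y),blue=(.5606,-.107,y),silver=(.46785,-.1755,y),copper=(.4841,-.0921,y))
def run(c,names,tgt=tgt,z0=.017):
    g=cv2.GaussianBlur(c['img'],(0,0),.7).astype(np.float32)
    G=np.sqrt(sum(cv2.Sobel(g[...,k],cv2.CV_32F,1,0)**2+cv2.Sobel(g[...,k],cv2.CV_32F,0,1)**2 for k in range(3)));G=np.minimum(G,250)
    for n in names:
        p=tgt[n]
        def score(d):
            a=p[2]+d[2];q=(p[0]+d[0]*np.cos(p[2])-d[1]*np.sin(p[2]),p[1]+d[0]*np.sin(p[2])+d[1]*np.cos(p[2]),a)
            H=hull(c,n,q,z0)[:,0];t=np.linspace(0,1,60)[:,None]
            P=np.vstack([(1-t)*H[i]+t*H[(i+1)%len(H)] for i in range(len(H))]).astype(np.float32)
            return cv2.remap(G,P[None,:,0],P[None,:,1],cv2.INTER_LINEAR).mean()
        r=np.arange(-5,5.1,.5)/1000
        b=max(((score((i,j,k)),i*1000,j*1000,np.rad2deg(k)) for i in r for j in r for k in np.deg2rad([-3,-1.5,0,1.5,3])))
        print(n,'score at target',round(score((0,0,0)),1),'best',np.round(b,1),'(du,dv mm, dyaw)')
E
python3 - <<'E'
from edge import *
run(pickle.load(open('final1.pkl','rb')),tgt)
print('over4');run(pickle.load(open('over4.pkl','rb')),['black','silver'])
print('over3');run(pickle.load(open('over3.pkl','rb')),['black','silver'])
E
```

```text
black score at target 156.0 best [156.   0.   0.   0.] (du,dv mm, dyaw)
blue score at target 170.7 best [172.2   0.    0.5   0. ] (du,dv mm, dyaw)
silver score at target 238.9 best [243.4  -0.5   0.   -1.5] (du,dv mm, dyaw)
copper score at target 246.2 best [247.1  -0.5   0.5   1.5] (du,dv mm, dyaw)
over4
black score at target 228.9 best [236.9   0.    0.5   0. ] (du,dv mm, dyaw)
silver score at target 122.5 best [151.4   1.    1.5  -3. ] (du,dv mm, dyaw)
over3
black score at target 125.5 best [133.3   0.    0.5   0. ] (du,dv mm, dyaw)
silver score at target 248.2 best [248.2   0.    0.    0. ] (du,dv mm, dyaw)
```

All four sinks fit their targets to about 0.5 mm and are square, and the gripper is clear. Handing in.

```bash
python3 -c "
from plant import *
print(get_state()['clock'],finish_job())"
```

```text
the job is handed in; nothing more can be done
35.375 None
```

The job is handed in at 35.4 s with all four heat sinks set down gently on their packages: black on the processor, blue on the chipset, silver on the regulators and copper on the memory, each centred to about 0.5 mm in the last image check (yaw good to about 1.5°), with the gold sink and choke left untouched.

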